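Sweep the paint-pot caps shut

TASK

Take the wooden presser by its grip and close all five snap caps of the paint-pot strip in one sweep: press firmly (about 10 to 20 N) down on an end cap, then slide the presser along to the other end of the row with steady pressure, not lifting it until every cap is fully home and never pressing hard enough to crush the pots (keep under about 30 N). Then set the presser down gently, upright, in the middle part of the green cutting tile and let go. Close the caps only with the presser, never the gripper, and leave the jar and the bottle where they are.

Things in the scene. Friction and masses are not known exactly. Their poses are not given: they have to be found in the camera images.
- presser: Loose wooden presser, 0.2 kg, upright. Sole 74 (x) by 44 (y), 16 mm high; the middle 42 mm of its underside is flat, both ends bevelled like a sled (rising 7 mm over 16 mm) to ride over proud caps when slid along its x. A blue grip, 36 (x) by 30 mm (y), stands on the middle of the sole, 16 to 76 mm up. Origin: centre of the underside, z up.
- strip: White strip of 5 paint pots in a row along its y, 184 mm long, 36 wide; pots at y = -72, -36, 0, 36, 72 mm. Origin: centre of its underside, 16 mm above the table, z up. Closed cap tops are 40 mm above the origin, proud ones up to 7 mm higher. It cannot slide or turn; on the soft mat it sinks when pressed, about 1 mm per 2 N after the first 2 N, at most 12 mm, and springs back.
- mat: Fixed soft dark mat under the strip, 100 mm (x) by 230 mm (y), 16 mm thick. Origin: centre of its underside on the table; same yaw as the strip.
- tile: Fixed green plastic cutting tile with a white grid, 160 mm (x) by 130 mm (y), 4 mm thick, flat on the table. Origin: centre of its underside. z up.
- jar: Loose open glass jar, 72 mm across, 85 mm high. Origin: centre of its underside. A bystander.
- bottle: Loose blue bottle, 50 mm across, 110 mm high. Origin: centre of its underside. A bystander.
- cap1 (a joint): Push-down red snap cap of the pot at y = -72 mm of the strip, 29 mm across. Value: how far it has been pushed down, m; 0 = fully proud, 0.007 = fully closed. A stiff fit: about 4 N moves it straight down (more when the presser also drags on it), and it stays where it is left.
- cap2 (a joint): Push-down orange snap cap of the pot at y = -36 mm of the strip, 29 mm across. Value: how far it has been pushed down, m; 0 = fully proud, 0.007 = fully closed. A stiff fit: about 4 N moves it straight down (more when the presser also drags on it), and it stays where it is left.
- cap3 (a joint): Push-down yellow snap cap of the pot at y = 0 mm of the strip, 29 mm across. Value: how far it has been pushed down, m; 0 = fully proud, 0.007 = fully closed. A stiff fit: about 4 N moves it straight down (more when the presser also drags on it), and it stays where it is left.
- cap4 (a joint): Push-down green snap cap of the pot at y = 36 mm of the strip, 29 mm across. Value: how far it has been pushed down, m; 0 = fully proud, 0.007 = fully closed. A stiff fit: about 4 N moves it straight down (more when the presser also drags on it), and it stays where it is left.
- cap5 (a joint): Push-down blue snap cap of the pot at y = 72 mm of the strip, 29 mm across. Value: how far it has been pushed down, m; 0 = fully proud, 0.007 = fully closed. A stiff fit: about 4 N moves it straight down (more when the presser also drags on it), and it stays where it is left.
There are look-alikes about, which are no part of the job. What is shaped like the tile but black or yellow is not meant.

How it is judged (in metres and radians):
On the way, in this order (a step that is already met when the one before it is completed fails the run):
1. the presser bears on the row with an end cap closed and other caps still proud (value of joint any of cap1, cap5 above 0.0055 m and value of joint any of cap1, cap2, cap3, cap4, cap5 below 0.0055 m and contact force between presser and strip above 2 N), for 0.1 s.
2. all five caps are home while the presser still bears on the row (value of joint each of cap1, cap2, cap3, cap4, cap5 above 0.0055 m and contact force between presser and strip above 2 N), for 0.1 s.
At the end, for the whole second after the job is handed in: All five caps are closed to within 1.5 mm of fully home (value above 0.0055), and the presser stands at rest upright (within 0.1 rad) and released on the tile, its centre within 55 mm (tile x) and 45 mm (tile y) of the tile's centre. Jar and bottle are within 30 mm of where they were (value of joint each of cap1, cap2, cap3, cap4, cap5 above 0.0055 m and x of presser in the frame of tile between -0.055 and 0.055 m and y of presser in the frame of tile between -0.045 and 0.045 m and z of presser in the frame of tile below 0.008 m and angle between presser's own z axis and vertical below 0.1 rad and linear speed of presser below 0.02 m/s and contact force between presser and tile above 0.3 N); the robot touches nothing.
It fails at once if the presser is lifted more than 18 mm off the row while some caps are home and others are not (the sweep is broken) (value of joint any of cap1, cap2, cap3, cap4, cap5 above 0.0055 m and value of joint any of cap1, cap2, cap3, cap4, cap5 below 0.0055 m and z of presser in the frame of strip above 0.058 m).
It fails at once if the presser presses on the strip with more than 35 N (contact force between presser and strip above 35 N).
It fails at once if the gripper itself presses on the strip or caps (contact force between any of the fingers, the arm and strip above 1.5 N).
It fails at once if the presser is let go in the air or on the row instead of being set down (height (world z) of presser above 0.02 m and contact force between each of the fingers, the arm and presser below 0.05 N).
It fails at once if the jar or bottle is knocked or shifted by more than 30 mm (distance of any of jar, bottle from where it was at the start of the episode above 0.03 m).
It also fails if it takes over 56 s, if anything falls off the work surface, if the arm or the gripper's body presses on something with over 40 N, if the wrist force passes 120 N, or if a joint passes its speed limit or range.

ROBOT

A 6-joint arm with a two-finger parallel gripper is mounted at the origin on the work surface. World frame = base frame: x ahead of the robot, y to its left, z up, the work surface at z = 0. Lengths are in mm, angles in degrees, forces in N, time in s.
With the tool pointing down it reaches from about 350 to 850 mm from the base axis. Payload 8.1 kg.
Tool frame: the origin (TCP) lies on the centre line of the jaws, within the pads' length; the fingertips stand 19 mm ahead of it and the grasp point (between the pads) is the TCP (r.tip_reach is the z of the fingertips in the tool frame, in mm); z points along the fingers, y is the line along which they close (so a half turn about z gives the same grasp; the last joint's range is limited). The gripper opens to 85 mm and grips with 20 to 120 N. Pads are 22 mm wide; open, the fingers measure 114 mm over their backs; the gripper's body (76 mm by 85 mm) begins 54 mm behind the grasp point. The pads swing forward as they close: fully open they stand 13 mm farther back than shut.
Start: joints at [-80.18, 7.471, 85.268, -0, 87.261, -4.893], TCP at [152.412, -580.324, 250.292] pointing down, gripper open.
Joint ranges: [-169.43, 169.43], [-51.17, 129.36], [1.28, 143.12], [-76.62, 256.62], [0, 156.53], [-152.29, 152.29]. Speed limits (degrees/s): [136.94, 136.94, 159.86, 180, 180, 180].

INTERFACE

Orientations are given as [roll, pitch, yaw] about the fixed x, y, z axes, in that order (R = Rz(yaw) Ry(pitch) Rx(roll)).
In Python, from bench import r gives the robot as it stands. The module is installed in compiled form; this text tells all that it offers.
- The arm moves only by the shell command python3 -m handwheel 'ROWS' [FORCE]. ROWS is JSON, a list of rows, each a list of 7 numbers: the shift along the tool's x, y, z in m, then the turn, a rotation vector about the tool's x, y, z in degrees, then the finger opening in m, from 0 to 0.0854. In form: [[tx, ty, tz, ax, ay, az, claw], ...]. A call has 1 to 8 rows; each row shifts and turns the commanded pose from where the row before left it, along the tool's axes as they then stand; what a row does not reach is not made up. A row lasts 1/12 s, in which the tool goes at most 41.7 mm and 7.16 degrees, less where a joint would pass 70% of its speed; a pose out of reach is approached as far as the arm can. A call with a gripper value outside its range is refused whole. The fingers move at their own pace and stop on an object; FORCE is the grip in N (left out, the last holds). Time passes only in rows, so rows that do not move let the fingers close. It gives the time, the measured TCP pose, the force, the opening and the grip force at its end, in the units of the state.
- r.sense(): the state, without advancing time (a new reading comes with each control period).
- r.snapshot(name): name is "side" or "top"; returns (picture, depth): 480x640x3 uint8, blue, green, red; 480x640 float32, mm along the optical axis (not along the pixel's ray), 0 where there is no reading.
- r.calibration(name): a dict with "vfov" (degrees; the focal length in pixels is half the picture's height over the tangent of half this angle, whatever the lens; pixels are square), "cx", "cy" (the principal point, pixels), "dist" ([k1, k2, p1, p2, k3] as OpenCV has them; the pictures are not rectified), "rvec" (rotation vector, rad) and "tvec" (3), from world to camera coordinates, as OpenCV has them. Camera axes: x right, y down, z forward; pixel columns grow to the right and rows downward; lengths in mm; the calibration is good to about 2 mm. A picture is of the moment at which its call begins. calibration takes no time and is no camera call.
- r.hand_in(): hands the job in; it is judged then, once.
The state is a dict: "time": time; "joint_pos": joint angles; "qd": joint speeds; "joint_efforts": joint torques, N m; "tool_pos": TCP position; "tcp_rot": TCP orientation; "ft_force": force on the tool from outside, world axes, zero at the start; "wrist_torque": the same for the moment, N m; "finger_gap": finger opening in mm; "grip_force": force on a finger pad.
Only numpy, scipy, OpenCV 4.12 (cv2) and the standard library are available. Lean on these libraries where they do the work, as an engineer would, in place of code of your own. Each camera call takes 0.05 s, during which the arm holds its last target. There are 200 camera calls.

## Working session

There is one attempt and no reset: what is moved stays moved. The work goes in short steps, Python scripts to look and compute and a shell command to move; the robot and the scene stay as the last step left them, time stands still between calls to the robot, and variables do not carry over. Pictures are saved under pics/ and viewed, at most 10 in all, crops included, and the job is handed in when it is done.

```bash
mkdir -p pics; cat > h.py <<'E'
import numpy as np, cv2
from bench import r
def cal(n):
    c=r.calibration(n); f=240/np.tan(np.radians(c["vfov"])/2)
    K=np.array([[f,0,c["cx"]],[0,f,c["cy"]],[0,0,1.]])
    R=cv2.Rodrigues(np.array(c["rvec"],float))[0]; t=np.array(c["tvec"],float).ravel()
    return K,np.array(c["dist"],float),R,t
def ray(n,uv):
    K,d,R,t=cal(n)
    p=cv2.undistortPoints(np.array(uv,float).reshape(-1,1,2),K,d).reshape(-1,2)
    return -R.T@t,(np.c_[p,np.ones(len(p))])@R
def onplane(n,uv,z):
    o,d=ray(n,uv); return o+d*((z-o[2])/d[:,2])[:,None]
def proj(n,P):
    K,d,R,t=cal(n); return cv2.projectPoints(np.array(P,float).reshape(-1,1,3),R,t,K,d)[0].reshape(-1,2)
def cloud(n,depth):
    v,u=np.mgrid[:480,:640]; o,d=ray(n,np.stack([u,v],-1).reshape(-1,2))
    return (o+d*depth.reshape(-1,1)).reshape(480,640,3)
E
python3 - <<'E'
from h import *
for n in("top","side"):
    p,d=r.snapshot(n); cv2.imwrite(f"pics/{n}0.png",p); np.save(f"{n}0.npy",d)
    print(n,cal(n)[2].round(2).tolist(),(-cal(n)[2].T@cal(n)[3]).round())
print(r.sense())
E
```

```text
top [[0.16, -0.99, 0.0], [-0.96, -0.16, -0.21], [0.21, 0.03, -0.98]] [ 320.  -13. 1044.]
side [[-0.99, -0.12, -0.02], [-0.07, 0.7, -0.71], [0.1, -0.7, -0.71]] [441. 617. 700.]
{'time': 0.1, 'joint_pos': array([-8.01774927e+01,  7.51250582e+00,  8.53249178e+01, -2.59475620e-04,
        8.72605440e+01, -4.89389625e+00]), 'qd': array([ 0.08081794, -0.12667126, -0.24517155,  0.10747241, -0.00789276,
       -0.06116388]), 'joint_efforts': array([-7.89654541e-05, -5.70949602e+01, -5.01944661e+01, -3.12809489e-04,
        8.06347467e-03,  3.43539000e-06]), 'tool_pos': array([ 152.35174073, -579.84735043,  249.31331326]), 'tcp_rot': array([-1.79902367e+02, -8.09947389e-03,  1.47164092e+01]), 'ft_force': array([-0.17061173,  0.09764909, -0.02600447]), 'wrist_torque': array([0.00149644, 0.04085995, 0.07608987]), 'grip_force': 0.0, 'finger_gap': 85.38217444128718}
```

View pics/top0.png

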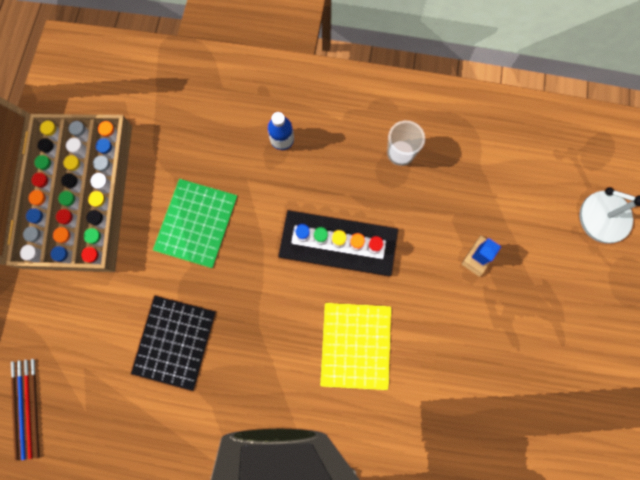

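View pics/side0.png

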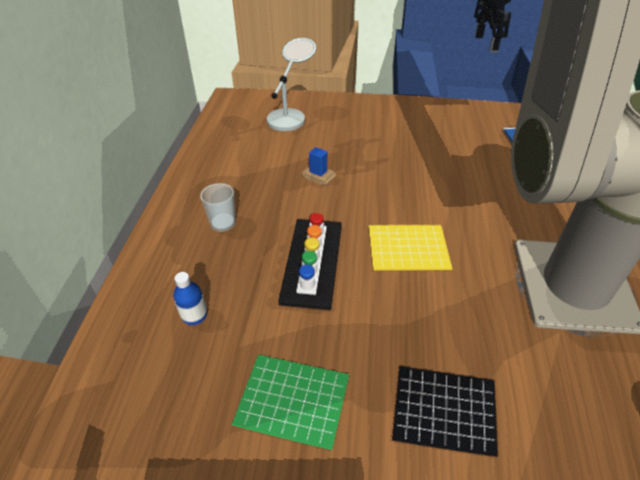

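The top view shows these candidates. For the presser: the blue grip on wood at (485,253) versus the blue bottle at (281,130). For the tile: green at (195,223) versus black at (173,343) and yellow at (356,346). The strip is at (339,240), its caps running from blue (302,232) to red (376,244). The side view agrees: presser (318,165), strip (311,250), green tile (292,400). I choose the blue-gripped wooden block and the green tile, then measure and check with a crop.

```bash
cat > meas.py <<'E'
from h import *
p=cv2.imread("pics/top0.png"); D=np.load("top0.npy"); hsv=cv2.cvtColor(p,cv2.COLOR_BGR2HSV); C=cloud("top",D)
s=cv2.imread("pics/side0.png"); SD=np.load("side0.npy"); SC=cloud("side",SD)
def rect(P):
    (c,wh,a)=cv2.minAreaRect(P[:,:2].astype(np.float32)); return np.round(c,1),np.round(wh,1),round(a,1)
def cont(m):
    c=max(cv2.findContours(m.astype(np.uint8),0,1)[0],key=cv2.contourArea); return c.reshape(-1,2)
def box(m,u0,u1,v0,v1):
    o=np.zeros_like(m);o[v0:v1,u0:u1]=m[v0:v1,u0:u1];return o
H,S,V=[hsv[...,i] for i in range(3)]
# tile
g=box((H>45)&(H<80)&(S>80),140,250,170,275); g=cv2.morphologyEx(g.astype(np.uint8),cv2.MORPH_CLOSE,np.ones((5,5)))
print("tile",rect(onplane("top",cont(g),4)))
# mat
m=box(V<60,265,410,200,285); m=cv2.morphologyEx(m.astype(np.uint8),cv2.MORPH_CLOSE,np.ones((15,15)))
print("mat",rect(onplane("top",cont(m),16)))
# strip white
w=box((S<60)&(V>150),280,400,215,270); print("strip",rect(onplane("top",np.argwhere(w)[:,::-1],30)))
# caps
for n,u,v in(("b",302,232),("g",320,235),("y",339,238),("o",357,241),("r",376,244)):
    k=box(S>150,u-9,u+10,v-9,v+10)&(V>100); q=C[k&(C[...,2]>52)]; print(n,len(q),np.median(q,0).round(1),q[:,2].max().round(1))
# presser by depth
for n,CC,b in(("top",C,(455,510,225,285)),("side",SC,(295,345,140,190))):
    Z=CC[b[2]:b[3],b[0]:b[1]].reshape(-1,3)
    for lo,hi in((9,22),(70,85)):
        q=Z[(Z[:,2]>lo)&(Z[:,2]<hi)]; print(n,lo,len(q),rect(q),np.median(q[:,2]).round(1))
Z=SC[285:330,170:210].reshape(-1,3)
for n,CC,b in(("bottle",C,(262,300,105,155)),("jar",C,(380,430,115,170))):
    q=CC[b[2]:b[3],b[0]:b[1]].reshape(-1,3); q=q[q[:,2]>30]; print(n,len(q),rect(q) if len(q) else 0, q[:,2].max() if len(q) else 0)
E
python3 meas.py
python3 - <<'E'
import cv2,numpy as np
a=cv2.imread("pics/top0.png")[225:285,450:520];b=cv2.imread("pics/side0.png")[135:195,285:355]
cv2.imwrite("pics/c1.png",np.hstack([cv2.resize(x,None,fx=5.5,fy=5.5,interpolation=2) for x in(a,b)]))
E
```

```text
tile (array([529.1, 291.6]), array([130.4, 159.2]), 82.7)
mat (array([532.3,  -5.9]), array([225.8,  96.2]), 89.7)
strip (array([530.7,  -4.9]), array([183.8,  37.2]), 89.7)
b 141 [533.8  66.2  62.2] 67.9
g 133 [534.1  30.4  62.3] 67.8
y 153 [532.5  -5.8  61.5] 1044.0
o 152 [532.1 -40.8  61.3] 1044.0
r 151 [532.5 -76.9  62.6] 67.5
top 9 370 (array([ 553.3, -292.1]), array([45.2, 71.7]), 61.7) 15.2
top 70 259 (array([ 554.3, -291.9]), array([27.9, 35.9]), 61.3) 75.5
side 9 248 (array([ 554.6, -290.1]), array([47.5, 73. ]), 66.3) 14.8
side 70 137 (array([ 554.5, -291.8]), array([32.4, 38.2]), 65.4) 75.1
bottle 662 (array([542.2,  59.8]), array([465.2,  50.7]), 24.3) 1043.9896349788346
jar 887 (array([554.3, -51.6]), array([ 70.4, 472.9]), 74.9) 1043.9896349788346
```

View pics/c1.png

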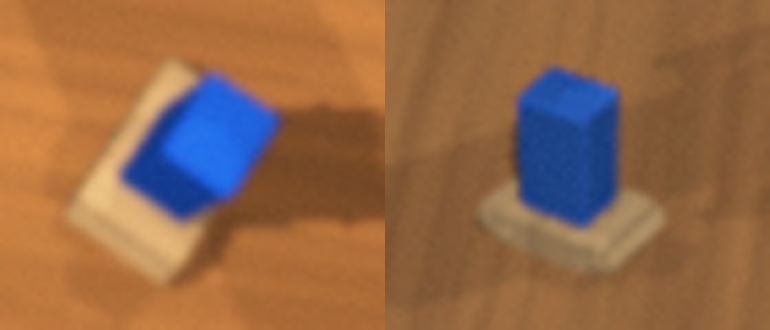

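The crop confirms the choice: a bevelled wooden sole with a blue grip, centre about (554,-292), long axis at yaw about -28°. I'll close along the presser's x (tool yaw 62), which is the stiffest grip against tipping during the slide.

```bash
python3 -m handwheel '[[0,0,0,0,0,-6,0.0854],[0,0,0,0,0,-6,0.0854],[0,0,0,0,0,-6,0.0854],[0,0,0,0,0,-6,0.0854],[0,0,0,0,0,-6,0.0854],[0,0,0,0,0,-6,0.0854],[0,0,0,0,0,-6,0.0854],[0,0,0,0,0,-5.3,0.0854]]'
python3 -m handwheel '[[0.02,0.01,0,0,0,0,0.0854],[0.028,0.014,0,0,0,0,0.0854],[0.028,0.014,0,0,0,0,0.0854],[0.028,0.014,0,0,0,0,0.0854],[0.028,0.014,0,0,0,0,0.0854],[0.028,0.014,0,0,0,0,0.0854],[0.028,0.014,0,0,0,0,0.0854],[0.028,0.014,0,0,0,0,0.0854]]'
python3 -m handwheel '[[0.028,0.014,0,0,0,0,0.0854],[0.028,0.014,0,0,0,0,0.0854],[0.028,0.014,0,0,0,0,0.0854],[0.028,0.014,0,0,0,0,0.0854],[0.028,0.014,0,0,0,0,0.0854],[0.028,0.014,0,0,0,0,0.0854],[0.02,0.01,0,0,0,0,0.0854],[0,0,0,0,0,0,0.0854]]'
cat > go.py <<'E'
import sys
from h import *
x,y,z,yaw=map(float,sys.argv[1:5]); s=r.sense(); p=s["tool_pos"]; a=np.radians(s["tcp_rot"][2]); c,n=np.cos(a),np.sin(a)
d=np.array([x,y,z])-p
print("t",round(s["time"],2),"pos",p.round(1),"rot",s["tcp_rot"].round(1),"F",s["ft_force"].round(1),"gap",round(s["finger_gap"],1))
print("tool shift mm",np.round([c*d[0]+n*d[1],n*d[0]-c*d[1],-d[2]],1),"az",round((s["tcp_rot"][2]-yaw+180)%360-180,1))
E
python3 go.py 554 -291.6 250 62
```

```text
time: 0.77
tool_pos: [152.4, -580.0, 249.6]
tcp_rot: [-180.0, -0.0, 62.3]
ft_force: [-1.5, -0.4, 0.1]
finger_gap: 85.6
grip_force: 0.0
time: 1.43
tool_pos: [350.1, -439.0, 249.9]
tcp_rot: [-180.0, -0.0, 62.0]
ft_force: [-0.1, -0.1, -0.4]
finger_gap: 85.5
grip_force: 0.0
time: 2.1
tool_pos: [523.1, -315.1, 249.5]
tcp_rot: [-180.0, -0.1, 62.2]
ft_force: [-0.4, -0.1, 0.1]
finger_gap: 85.3
grip_force: 0.0
t 2.1 pos [ 523.1 -315.1  249.5] rot [-1.80e+02 -1.00e-01  6.22e+01] F [-0.4 -0.1  0.1] gap 85.3
tool shift mm [35.1 16.4 -0.5] az 0.2
```

```bash
python3 -m handwheel '[[0.018,0.008,0,0,0,0,0.0854],[0.017,0.008,0,0,0,0,0.0854],[0,0,0.025,0,0,0,0.0854],[0,0,0.035,0,0,0,0.0854],[0,0,0.03,0,0,0,0.0854],[0,0,0.02,0,0,0,0.0854],[0,0,0,0,0,0,0.0854],[0,0,0,0,0,0,0.0854]]'
python3 go.py 554 -291.6 47 62
python3 - <<'E'
from h import *
p,d=r.snapshot("side"); q,d=r.snapshot("top")
cv2.imwrite("pics/pre.png",np.hstack([cv2.resize(p[90:200,265:375],(400,400)),cv2.resize(q[200:310,430:540],(400,400))]))
E
```

```text
time: 2.77
tool_pos: [549.5, -294.7, 138.8]
tcp_rot: [-179.8, -0.0, 62.0]
ft_force: [-0.0, -0.2, 0.7]
finger_gap: 85.2
grip_force: 0.0
t 2.77 pos [ 549.5 -294.7  138.8] rot [-179.8   -0.    62. ] F [-0.  -0.2  0.7] gap 85.2
tool shift mm [ 4.8  2.6 91.8] az -0.0
```

View pics/pre.png

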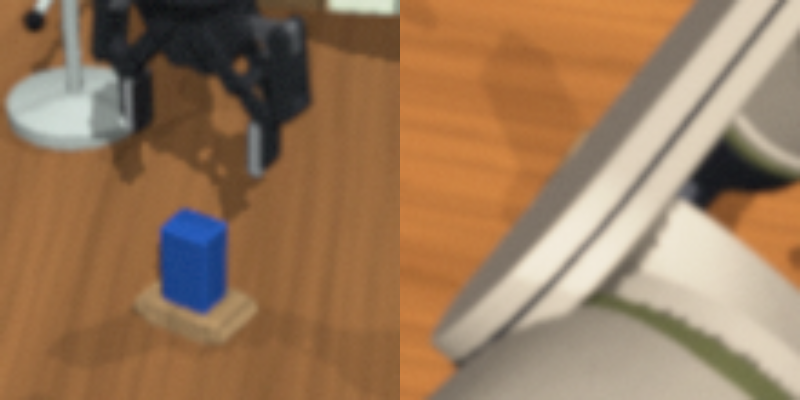

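The side crop shows the open jaws at (130,105) and (262,150) straddling the blue grip at (194,255). The top view is blocked by the arm. I'll centre, descend and grip.

```bash
python3 -m handwheel '[[0.005,0.003,0,0,0,0,0.0854],[0,0,0.015,0,0,0,0.0854],[0,0,0.025,0,0,0,0.0854],[0,0,0.025,0,0,0,0.0854],[0,0,0.017,0,0,0,0.0854],[0,0,0.01,0,0,0,0.0854],[0,0,0,0,0,0,0.0854],[0,0,0,0,0,0,0.0854]]'
python3 go.py 554 -291.6 47 62
python3 -m handwheel '[[0,0,0,0,0,0,0.05],[0,0,0,0,0,0,0.04],[0,0,0,0,0,0,0.03],[0,0,0,0,0,0,0.02],[0,0,0,0,0,0,0.02],[0,0,0,0,0,0,0.02],[0,0,0,0,0,0,0.02],[0,0,0,0,0,0,0.02]]' 80
```

```text
time: 3.53
tool_pos: [556.7, -292.2, 49.4]
tcp_rot: [179.9, 0.0, 62.0]
ft_force: [0.4, -0.3, 0.9]
finger_gap: 85.4
grip_force: 0.0
t 3.53 pos [ 556.7 -292.2   49.4] rot [179.9   0.   62. ] F [ 0.4 -0.3  0.9] gap 85.4
tool shift mm [-0.7 -2.6  2.4] az 0.0
time: 4.2
tool_pos: [556.7, -292.4, 49.6]
tcp_rot: [179.9, 0.0, 62.0]
ft_force: [-0.4, -0.3, 5.7]
finger_gap: 34.8
grip_force: 80.5
```

```bash
python3 -m handwheel '[[0,0,0,0,0,0,0.02],[0,0,-0.01,0,0,0,0.02],[0,0,-0.02,0,0,0,0.02],[0,0,-0.025,0,0,0,0.02],[0,0,-0.025,0,0,0,0.02],[0,0,-0.02,0,0,0,0.02],[0,0,0,0,0,0,0.02],[0,0,0,0,0,0,0.02]]'
python3 -m handwheel '[[0,0,0,0,0,6.5,0.02],[0,0,0,0,0,7,0.02],[0,0,0,0,0,7,0.02],[0,0,0,0,0,7,0.02],[0,0,0,0,0,7,0.02],[0,0,0,0,0,7,0.02],[0,0,0,0,0,7,0.02],[0,0,0,0,0,7,0.02]]'
python3 -m handwheel '[[0,0,0,0,0,6.5,0.02],[0,0,0,0,0,0,0.02],[0,0,0,0,0,0,0.02]]'
python3 go.py 532.5 -115 145 0
python3 - <<'E'
from h import *
p,d=r.snapshot("side"); np.save("s1.npy",d); C=cloud("side",d)
cv2.imwrite("pics/s1.png",p); s=r.sense()["tool_pos"]
u,v=proj("side",[[s[0],s[1],s[2]-50]])[0].astype(int); print(u,v)
cv2.imwrite("pics/s1c.png",cv2.resize(p[v-70:v+50,u-60:u+60],(600,600)))
E
```

```text
time: 4.87
tool_pos: [556.7, -292.5, 150.1]
tcp_rot: [179.8, 0.0, 62.0]
ft_force: [-0.1, -0.3, -2.3]
finger_gap: 35.5
grip_force: 80.0
time: 5.53
tool_pos: [554.6, -291.2, 145.7]
tcp_rot: [-179.9, 0.2, 6.2]
ft_force: [-0.4, -0.6, -0.6]
finger_gap: 35.2
grip_force: 79.9
time: 5.78
tool_pos: [554.9, -291.4, 146.4]
tcp_rot: [-179.9, 0.1, 0.2]
ft_force: [-0.5, 0.0, -1.0]
finger_gap: 35.0
grip_force: 79.9
t 5.78 pos [ 554.9 -291.4  146.4] rot [-1.799e+02  1.000e-01  2.000e-01] F [-0.5  0.  -1. ] gap 35.0
tool shift mm [ -21.8 -176.4    1.4] az 0.2
317 143
```

View pics/s1c.png

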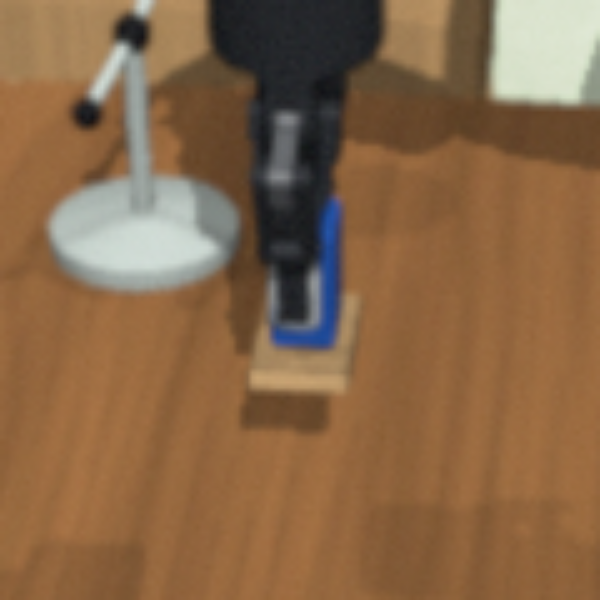

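The presser hangs upright and aligned in the jaws, sole around (303,340) in the crop, slightly to the -x side of the fingers. I'll measure that offset from depth.

```bash
python3 - <<'E'
from h import *
p=cv2.imread("pics/s1.png"); C=cloud("side",np.load("s1.npy")); h=cv2.cvtColor(p,cv2.COLOR_BGR2HSV)
B=np.zeros((480,640),bool); B[73:193,257:377]=1
q=C[B&(abs(C[...,0]-555)<60)&(abs(C[...,1]+291)<60)&(C[...,2]>85)&(C[...,2]<118)]
print(len(q),q.min(0).round(1),q.max(0).round(1)); t=q[q[:,2]>108]; print(cv2.minAreaRect(t[:,:2].astype(np.float32)),np.median(t[:,2]))
f=q[q[:,2]<106]; print(np.percentile(f[:,0],[1,99]),f[:,2].min(),f[:,1].mean(), np.polyfit(f[:,0],f[:,1],1)[0])
b=C[B&(h[...,0]>100)&(h[...,0]<130)&(h[...,1]>150)&(C[...,2]>110)&(C[...,2]<200)]; print("blue",len(b),np.percentile(b,[1,50,99],0).round(1).tolist())
E
```

```text
253 [ 531.1 -320.8   97.4] [ 575.6 -250.2  117.7]
((553.2803955078125, -285.5384521484375), (44.74080276489258, 69.5018539428711), 1.3241710662841797) 112.67695452014675
[531.34767007 574.82704967] 97.43064996824 -264.60695626581855 0.6540530330804534
blue 94 [[539.4, -299.1, 115.5], [542.3, -273.8, 145.6], [565.0, -264.6, 186.7]]
```

```bash
python3 -m handwheel '[[-0.002,-0.02,0,0,0,0.2,0.02],[-0.003,-0.025,0,0,0,0,0.02],[-0.003,-0.03,0,0,0,0,0.02],[-0.003,-0.03,0,0,0,0,0.02],[-0.003,-0.03,0,0,0,0,0.02],[-0.003,-0.025,0,0,0,0,0.02],[-0.002,-0.016,0,0,0,0,0.02],[0,0,0,0,0,0,0.02]]'
python3 -m handwheel '[[0,0,0,0,0,0,0.02],[0,0,0,0,0,0,0.02]]' 110; python3 go.py 532.5 -115 145 0
```

```text
time: 6.5
tool_pos: [536.7, -112.6, 147.7]
tcp_rot: [-179.9, 0.1, 0.2]
ft_force: [-0.2, 0.0, -1.7]
finger_gap: 35.4
grip_force: 80.3
time: 6.67
tool_pos: [537.4, -116.3, 148.2]
tcp_rot: [180.0, 0.0, -0.1]
ft_force: [1.7, -0.5, -0.8]
finger_gap: 34.9
grip_force: 109.8
t 6.67 pos [ 537.4 -116.3  148.2] rot [ 1.8e+02  0.0e+00 -1.0e-01] F [ 1.7 -0.5 -0.8] gap 34.9
tool shift mm [-4.9 -1.3  3.2] az -0.1
```

```bash
python3 -m handwheel '[[-0.003,-0.013,0,0,0,0,0.02],[0,-0.013,0,0,0,0,0.02],[0,0,0.01,0,0,0,0.02],[0,0,0.013,0,0,0,0.02],[0,0,0.007,0,0,0,0.02],[0,0,0,0,0,0,0.02],[0,0,0,0,0,0,0.02]]' ; python3 go.py 534 -90 112 0
python3 - <<'E'
from h import *
p,d=r.snapshot("side")
cv2.imwrite("pics/s2.png",cv2.resize(p[150:320,230:430],(800,600)[:1]+(680,))[:600])
E
```

```text
time: 7.25
tool_pos: [533.6, -89.9, 116.9]
tcp_rot: [-180.0, 0.1, -0.2]
ft_force: [0.8, -0.0, -1.6]
finger_gap: 35.0
grip_force: 110.0
t 7.25 pos [533.6 -89.9 116.9] rot [-1.8e+02  1.0e-01 -2.0e-01] F [ 0.8 -0.  -1.6] gap 35.0
tool shift mm [0.4 0.1 4.9] az -0.2
```

View pics/s2.png

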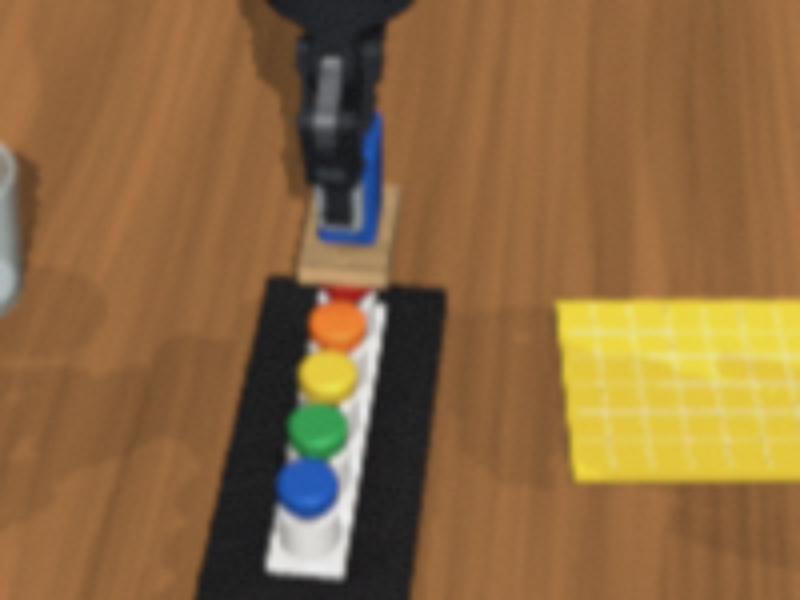

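The presser's sole (345,250 in the crop) is centred above the red end cap (345,292), with the other four caps proud down to blue at (307,485). Pressing down in small steps.

```bash
python3 -m handwheel '[[0,0,0.002,0,0,0,0.02],[0,0,0.002,0,0,0,0.02],[0,0,0.002,0,0,0,0.02],[0,0,0.002,0,0,0,0.02],[0,0,0.001,0,0,0,0.02],[0,0,0.001,0,0,0,0.02],[0,0,0,0,0,0,0.02],[0,0,0,0,0,0,0.02]]'
```

```text
time: 7.97
tool_pos: [534.9, -90.1, 108.7]
tcp_rot: [180.0, -0.1, -0.2]
ft_force: [0.8, -1.9, 1.8]
finger_gap: 35.1
grip_force: 110.5
```

```bash
python3 -m handwheel '[[0,0,0.0015,0,0,0,0.02],[0,0,0.0015,0,0,0,0.02],[0,0,0.001,0,0,0,0.02],[0,0,0.001,0,0,0,0.02],[0,0,0,0,0,0,0.02],[0,0,0,0,0,0,0.02]]'
```

```text
time: 8.47
tool_pos: [534.8, -90.0, 103.6]
tcp_rot: [180.0, -0.0, -0.2]
ft_force: [1.5, -1.8, 4.1]
finger_gap: 34.8
grip_force: 110.6
```

```bash
python3 -m handwheel '[[0,0,0.001,0,0,0,0.02],[0,0,0.001,0,0,0,0.02],[0,0,0.001,0,0,0,0.02],[0,0,0,0,0,0,0.02],[0,0,0,0,0,0,0.02]]'
```

```text
time: 8.88
tool_pos: [534.9, -90.1, 101.1]
tcp_rot: [180.0, -0.0, -0.2]
ft_force: [-1.2, -1.7, 9.9]
finger_gap: 35.0
grip_force: 111.4
```

Force matches the mat model (about 11.5 N), so cap 1 is at its stop. Pressing 2 mm further to about 15 N and starting the slide.

```bash
python3 -m handwheel '[[0,0,0.001,0,0,0,0.02],[0,0,0.001,0,0,0,0.02],[0,0,0,0,0,0,0.02],[0,0,0,0,0,0,0.02],[0,-0.001,0,0,0,0,0.02],[0,-0.002,0,0,0,0,0.02],[0,-0.002,0,0,0,0,0.02],[0,-0.002,0,0,0,0,0.02]]'
```

```text
time: 9.55
tool_pos: [535.7, -84.7, 100.0]
tcp_rot: [179.8, -0.2, -0.2]
ft_force: [-0.8, -8.7, 10.8]
finger_gap: 35.0
grip_force: 112.0
```

```bash
python3 -m handwheel '[[0,-0.002,0,0,0,0,0.02],[0,-0.002,0,0,0,0,0.02],[0,-0.002,0,0,0,0,0.02],[0,-0.002,0,0,0,0,0.02],[0,-0.002,0,0,0,0,0.02],[0,-0.002,0,0,0,0,0.02],[0,-0.002,0,0,0,0,0.02],[0,-0.002,0,0,0,0,0.02]]'
```

```text
time: 10.22
tool_pos: [535.9, -68.2, 100.1]
tcp_rot: [179.9, -0.2, -0.2]
ft_force: [0.6, -5.9, 12.5]
finger_gap: 34.7
grip_force: 112.0
```

```bash
python3 -m handwheel '[[0,-0.003,0.0005,0,0,0,0.02],[0,-0.003,0.0005,0,0,0,0.02],[0,-0.003,0.0005,0,0,0,0.02],[0,-0.003,0,0,0,0,0.02],[0,-0.003,0,0,0,0,0.02],[0,-0.003,0,0,0,0,0.02],[0,-0.003,0,0,0,0,0.02],[0,-0.003,0,0,0,0,0.02]]'
```

```text
time: 10.88
tool_pos: [536.4, -44.8, 99.1]
tcp_rot: [179.8, -0.2, -0.2]
ft_force: [0.0, -10.2, 13.6]
finger_gap: 35.0
grip_force: 112.0
```

```bash
python3 -m handwheel '[[-0.001,-0.003,0,0,0,0,0.02],[-0.0005,-0.003,0,0,0,0,0.02],[0,-0.003,0,0,0,0,0.02],[0,-0.003,0,0,0,0,0.02],[0,-0.003,0,0,0,0,0.02],[0,-0.003,0,0,0,0,0.02],[0,-0.003,0,0,0,0,0.02],[0,-0.003,0,0,0,0,0.02]]'
```

```text
time: 11.55
tool_pos: [534.9, -20.2, 99.0]
tcp_rot: [179.9, -0.2, -0.2]
ft_force: [0.0, -5.9, 13.6]
finger_gap: 35.1
grip_force: 112.2
```

```bash
python3 - <<'E'
from h import *
p,d=r.snapshot("side"); np.save("s3.npy",d); C=cloud("side",d); cv2.imwrite("pics/s3f.png",p)
s=r.sense(); print(s["tool_pos"].round(1),s["ft_force"].round(1))
cv2.imwrite("pics/s3.png",cv2.resize(p[150:320,230:430],(700,595)))
E
```

```text
[534.9 -19.7  99. ] [ 0.4 -6.1 13.4]
```

View pics/s3.png

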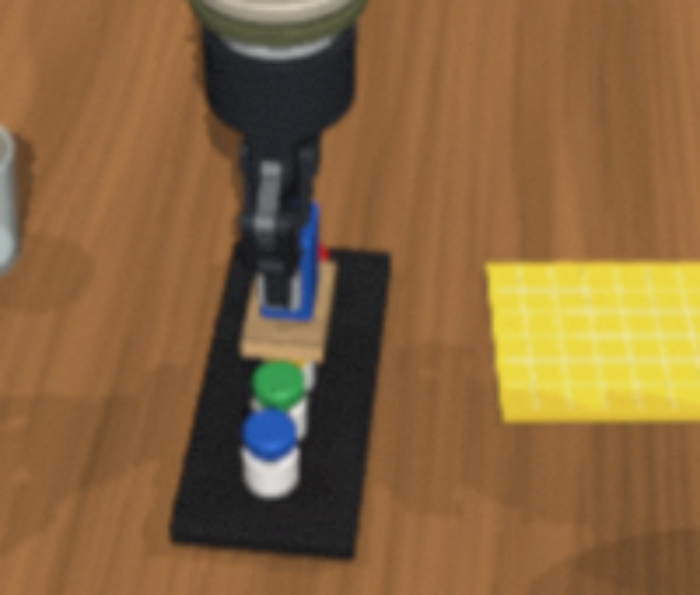

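The presser (290,310) sits flat and level on the sunk strip, with green (279,380) and blue (270,432) still to come. Force is steady at about 15 N, so I'll continue.

```bash
python3 -m handwheel '[[-0.0005,-0.003,0,0,0,0,0.02],[0,-0.003,0,0,0,0,0.02],[0,-0.003,0,0,0,0,0.02],[0,-0.003,0,0,0,0,0.02],[0,-0.003,0,0,0,0,0.02],[0,-0.003,0,0,0,0,0.02],[0,-0.003,0,0,0,0,0.02],[0,-0.003,0,0,0,0,0.02]]'
```

```text
time: 12.27
tool_pos: [534.5, 3.8, 98.9]
tcp_rot: [179.9, -0.2, -0.2]
ft_force: [0.6, -7.7, 13.3]
finger_gap: 34.9
grip_force: 112.2
```

```bash
python3 -m handwheel '[[0,-0.003,0,0,0,0,0.02],[0,-0.003,0,0,0,0,0.02],[0,-0.003,0,0,0,0,0.02],[0,-0.003,0,0,0,0,0.02],[0,-0.003,0,0,0,0,0.02],[0,-0.003,0,0,0,0,0.02],[0,-0.003,0,0,0,0,0.02],[0,-0.003,0,0,0,0,0.02]]'
```

```text
time: 12.93
tool_pos: [534.5, 27.4, 98.8]
tcp_rot: [179.8, -0.2, -0.2]
ft_force: [-0.4, -10.1, 14.3]
finger_gap: 35.3
grip_force: 112.3
```

```bash
python3 -m handwheel '[[0,-0.003,0,0,0,0,0.02],[0,-0.003,0,0,0,0,0.02],[0,-0.003,0,0,0,0,0.02],[0,-0.003,0,0,0,0,0.02],[0,-0.003,0,0,0,0,0.02],[0,-0.003,0,0,0,0,0.02],[0,-0.003,0,0,0,0,0.02],[0,-0.003,0,0,0,0,0.02]]'
```

```text
time: 13.6
tool_pos: [534.5, 52.1, 98.8]
tcp_rot: [179.9, -0.2, -0.2]
ft_force: [-0.1, -6.5, 13.9]
finger_gap: 34.8
grip_force: 112.2
```

```bash
python3 -m handwheel '[[0,-0.003,0,0,0,0,0.02],[0,-0.003,0,0,0,0,0.02],[0,-0.003,0,0,0,0,0.02],[0,-0.002,0,0,0,0,0.02],[0,0,0,0,0,0,0.02],[0,0,0,0,0,0,0.02]]'
```

```text
time: 14.1
tool_pos: [534.5, 63.3, 98.7]
tcp_rot: [179.9, -0.2, -0.2]
ft_force: [0.4, -4.2, 13.4]
finger_gap: 34.6
grip_force: 112.2
```

```bash
python3 - <<'E'
from h import *
im=[]
for n in("top","side"):
    p,d=r.snapshot(n); C=cloud(n,d); 
    for i,y in enumerate((-77,-41,-5.5,30.5,66)):
        m=(np.hypot(C[...,0]-532.8,C[...,1]-y)<9)&(C[...,2]<75)&(C[...,2]>35); q=C[m][:,2]
        if len(q)>5: print(n,"cap",i+1,len(q),np.percentile(q,[10,50,90]).round(1))
    u,v=proj(n,[[533,0,60]])[0].astype(int); im.append(cv2.resize(p[v-75:v+75,u-75:u+75],(400,400)))
cv2.imwrite("pics/s4.png",np.hstack(im))
E
```

```text
top cap 1 66 [46.3 49.  51.2]
top cap 2 66 [46.2 49.1 51.4]
top cap 3 65 [47.1 49.3 51.1]
side cap 1 15 [47.5 48.8 50.6]
side cap 2 17 [47.3 48.6 49.6]
```

View pics/s4.png

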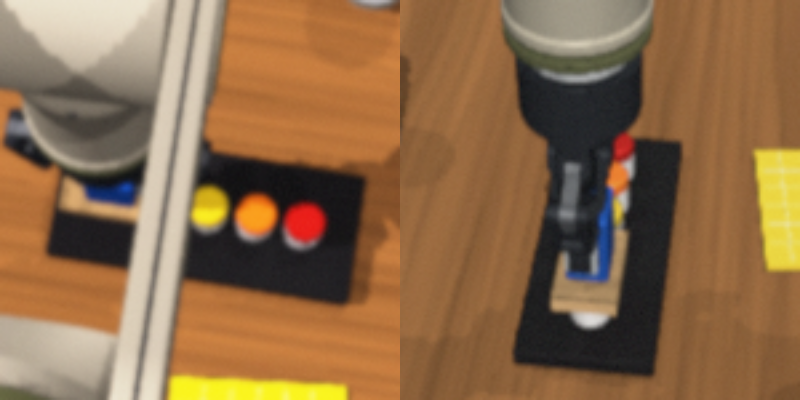

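Caps 1–3 (yellow, orange and red at (210,208), (257,215) and (305,224) in the left crop) are level at 49 mm, the same height as the sole, so they are fully home. Blue is under the sole. A last few mm and a slight extra push, then lift straight up.

```bash
python3 -m handwheel '[[0,-0.003,0.0005,0,0,0,0.02],[0,-0.003,0.0005,0,0,0,0.02],[0,-0.002,0.0005,0,0,0,0.02],[0,0,0,0,0,0,0.02],[0,0,0,0,0,0,0.02],[0,0,0,0,0,0,0.02]]'
python3 -m handwheel '[[0,0,-0.003,0,0,0,0.02],[0,0,-0.005,0,0,0,0.02],[0,0,-0.007,0,0,0,0.02],[0,0,-0.01,0,0,0,0.02],[0,0,-0.015,0,0,0,0.02],[0,0,-0.015,0,0,0,0.02],[0,0,0,0,0,0,0.02],[0,0,0,0,0,0,0.02]]'; python3 go.py 530.5 291 150 0
```

```text
time: 14.7
tool_pos: [534.8, 71.1, 97.6]
tcp_rot: [179.9, -0.2, -0.2]
ft_force: [-0.3, -6.2, 15.5]
finger_gap: 35.1
grip_force: 112.4
time: 15.37
tool_pos: [533.2, 72.4, 150.7]
tcp_rot: [-180.0, -0.1, -0.2]
ft_force: [0.5, 0.7, -1.8]
finger_gap: 35.1
grip_force: 110.5
t 15.37 pos [533.2  72.4 150.7] rot [-1.8e+02 -1.0e-01 -2.0e-01] F [ 0.5  0.7 -1.8] gap 35.1
tool shift mm [  -3.4 -218.6    0.7] az -0.2
```

```bash
python3 -m handwheel '[[0,-0.02,0,0,0,0,0.02],[0,-0.03,0,0,0,0,0.02],[-0.001,-0.03,0,0,0,0,0.02],[-0.001,-0.03,0,0,0,0,0.02],[-0.001,-0.03,0,0,0,0,0.02],[0,-0.03,0,0,0,0,0.02],[0,-0.03,0,0,0,0,0.02],[0,-0.019,0,0,0,0,0.02]]'
python3 -m handwheel '[[0,0,0,0,0,0,0.02],[0,0,0.015,0,0,0,0.02],[0,0,0.025,0,0,0,0.02],[0,0,0.025,0,0,0,0.02],[0,0,0.012,0,0,0,0.02],[0,0,0,0,0,0,0.02],[0,0,0,0,0,0,0.02]]'; python3 go.py 530.5 291 53.6 0
python3 - <<'E'
from h import *
for n in("top","side"):
    p,d=r.snapshot(n); C=cloud(n,d)
    if n=="side": cv2.imwrite("pics/s5.png",cv2.resize(p[180:460,190:430],(600,600)[:1]+(700,))[:600])
    for i,y in enumerate((-77,-41,-5.5,30.5,66)):
        m=(np.hypot(C[...,0]-532.8,C[...,1]-y)<9)&(C[...,2]<75)&(C[...,2]>35); q=C[m][:,2]
        if len(q)>5: print(n,"cap",i+1,len(q),np.percentile(q,[10,50,90]).round(1))
E
```

```text
time: 16.03
tool_pos: [529.1, 293.6, 148.3]
tcp_rot: [180.0, 0.2, -0.1]
ft_force: [0.4, -0.0, -1.2]
finger_gap: 34.6
grip_force: 110.4
time: 16.62
tool_pos: [529.8, 290.3, 72.1]
tcp_rot: [179.9, 0.2, -0.2]
ft_force: [0.1, 0.9, -0.2]
finger_gap: 34.7
grip_force: 110.4
t 16.62 pos [529.8 290.3  72.1] rot [179.9   0.2  -0.2] F [ 0.1  0.9 -0.2] gap 34.7
tool shift mm [ 0.7 -0.7 18.5] az -0.2
top cap 1 69 [53.2 55.4 57.4]
top cap 2 66 [53.  56.  58.3]
top cap 3 67 [53.5 55.8 58.5]
top cap 4 64 [53.  55.2 58.2]
top cap 5 68 [53.8 55.7 57.8]
```

View pics/s5.png

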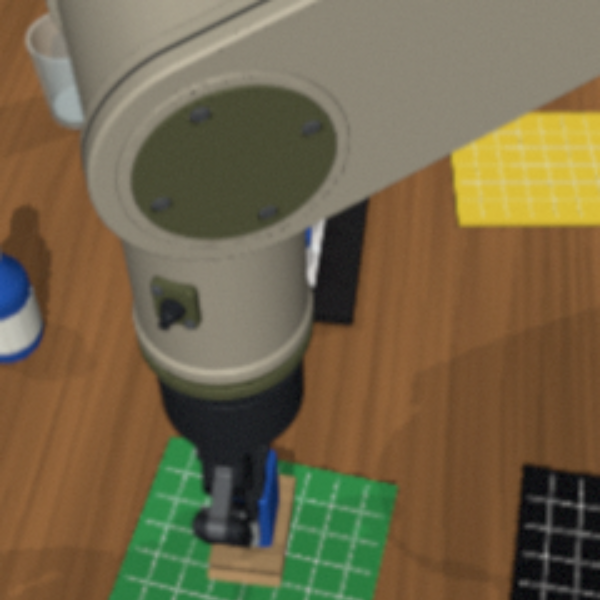

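All five caps read about 55.6 mm, which is closed. The picture shows the presser upright over the middle of the green tile at about (250,530). Lowering gently to contact.

```bash
python3 -m handwheel '[[0,0,0.005,0,0,0,0.02],[0,0,0.005,0,0,0,0.02],[0,0,0.003,0,0,0,0.02],[0,0,0.002,0,0,0,0.02],[0,0,0.001,0,0,0,0.02],[0,0,0.001,0,0,0,0.02],[0,0,0,0,0,0,0.02],[0,0,0,0,0,0,0.02]]'
```

```text
time: 17.38
tool_pos: [530.8, 291.1, 56.3]
tcp_rot: [-180.0, 0.0, -0.2]
ft_force: [0.7, 0.5, -2.0]
finger_gap: 35.0
grip_force: 110.4
```

```bash
python3 -m handwheel '[[0,0,0.0005,0,0,0,0.02],[0,0,0.0005,0,0,0,0.02],[0,0,0,0,0,0,0.02],[0,0,0,0,0,0,0.02]]'
```

```text
time: 17.72
tool_pos: [530.8, 291.1, 55.3]
tcp_rot: [-180.0, -0.0, -0.2]
ft_force: [0.8, -0.1, -2.1]
finger_gap: 35.0
grip_force: 110.4
```

```bash
for i in 1 2 3; do python3 -m handwheel '[[0,0,0.0006,0,0,0,0.02],[0,0,0,0,0,0,0.02],[0,0,0,0,0,0,0.02]]' | grep -E "tool_pos|ft"; done
```

```text
tool_pos: [530.7, 291.1, 54.7]
ft_force: [-1.6, -0.2, -2.2]
tool_pos: [530.7, 291.1, 54.0]
ft_force: [0.8, 0.2, -1.2]
tool_pos: [530.9, 291.2, 53.6]
ft_force: [-0.7, 0.5, -0.7]
```

```bash
python3 -m handwheel '[[0,0,0.0005,0,0,0,0.02],[0,0,0,0,0,0,0.02],[0,0,0,0,0,0,0.02]]' 20
python3 -m handwheel '[[0,0,0,0,0,0,0.036],[0,0,0,0,0,0,0.039],[0,0,0,0,0,0,0.045],[0,0,0,0,0,0,0.06],[0,0,0,0,0,0,0.08],[0,0,0,0,0,0,0.0854],[0,0,0,0,0,0,0.0854],[0,0,0,0,0,0,0.0854]]'
python3 -m handwheel '[[0,0,-0.005,0,0,0,0.0854],[0,0,-0.015,0,0,0,0.0854],[0,0,-0.025,0,0,0,0.0854],[0,0,-0.03,0,0,0,0.0854],[0,0,-0.03,0,0,0,0.0854],[0,0,-0.025,0,0,0,0.0854],[0,0,-0.01,0,0,0,0.0854],[0,0,0,0,0,0,0.0854]]'
python3 - <<'E'
from h import *
p,d=r.snapshot("side"); C=cloud("side",d)
cv2.imwrite("pics/s6.png",cv2.resize(p[180:460,190:430],(600,700))[100:])
m=np.zeros((480,640),bool); m[330:460,220:360]=1
q=C[m&(C[...,2]>12)&(C[...,2]<24)&(np.hypot(C[...,0]-530,C[...,1]-291)<70)]
print(len(q),q.min(0).round(),q.max(0).round(),cv2.minAreaRect(q[:,:2].astype(np.float32)))
E
```

```text
time: 18.72
tool_pos: [530.9, 291.2, 53.6]
tcp_rot: [-180.0, -0.0, -0.2]
ft_force: [-2.6, -1.5, 4.9]
finger_gap: 35.1
grip_force: 111.3
time: 19.38
tool_pos: [530.8, 291.1, 53.0]
tcp_rot: [180.0, 0.0, -0.2]
ft_force: [0.4, 0.6, 0.5]
finger_gap: 85.5
grip_force: 0.0
time: 20.05
tool_pos: [532.7, 292.0, 197.2]
tcp_rot: [-179.8, -0.4, -0.2]
ft_force: [0.1, 1.3, 0.6]
finger_gap: 85.4
grip_force: 0.0
604 [507. 257.  12.] [552. 330.  24.] ((529.1715698242188, 293.2901611328125), (72.58478546142578, 44.68037796020508), 89.8418960571289)
```

View pics/s6.png

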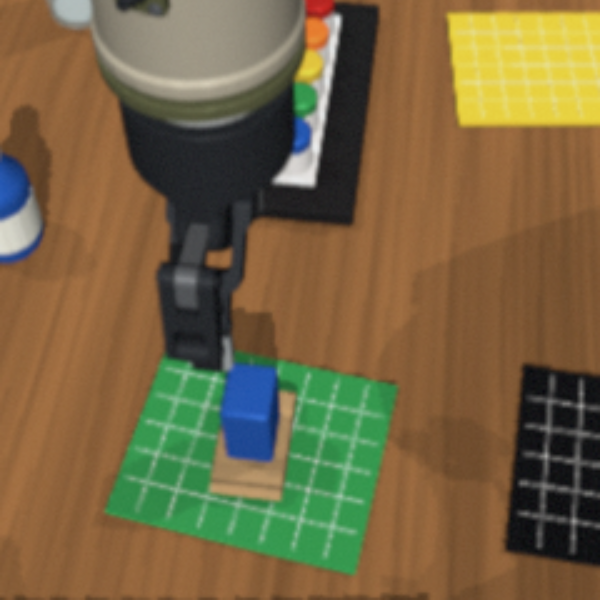

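The presser stands upright at (252,430) in the middle of the green tile, the gripper is clear above it, and the caps are all down. Handing in.

```bash
python3 -c "
from bench import r
print(r.hand_in())"
```

```text
the job is handed in; nothing more can be done
None
```

I closed all five caps in one sweep at about 15 N by the wrist force readings, set the presser upright in the middle of the green tile, let go, and handed the job in at about 20 s; the hand-in returned no verdict.

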